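# Fit the pressure knob to the label press and hold it down

## Robot

A 7-joint arm with a two-finger parallel gripper is mounted at the origin on the work surface. World frame = base frame: x ahead of the robot, y to its left, z up, the work surface at z = 0. Lengths are in m, angles in rad, forces in N, time in s.
With the tool pointing down it reaches from about 0.425 to 1.025 m from the base axis. Payload 3.6 kg.
Tool frame: the origin (TCP) lies between the finger pads; the fingertips stand ctrl.nose_length ahead of it and the grasp point (between the pads) lies 8 mm behind it (ctrl.nose_length is the distance from the TCP to the fingertips, in m); x points along the fingers, z is the direction in which the jaws open and shut, and the axes are right-handed (so a half turn about x gives the same grasp; the last joint's range is limited). The gripper opens to 85 mm and grips with 20 to 120 N. Pads are 22 mm wide; open, the fingers measure 114 mm over their backs; the gripper's body (76 mm by 85 mm) begins 54 mm behind the grasp point. The pads swing forward as they close: fully open they stand 13 mm farther back than shut.
Start: joints at [1.075, 0.591, 0.048, 1.609, -0.033, 0.943, -0.034], TCP at [0.284, -0.667, 0.203] pointing down, gripper open.
Joint ranges: [-2.69, 2.69], [-0.47, 2.24], [-1.27, 1.36], [0.19, 2.51], [-1.53, 4.68], [0.08, 2.07], [-3.09, 3.09]. Speed limits (rad/s): [2.57, 2.57, 3.14, 3.14, 3.14, 3.14, 3.14].

## Interface

Orientations are given as a unit quaternion [x, y, z, w].
In Python, from bench import ctrl gives the robot as it stands.
- The arm moves only by the shell command python3 -m pendant 'ROWS' [FORCE]. ROWS is JSON, a list of rows, each a list of 7 numbers: the finger opening in m, from 0 to 0.0854, then the shift along the world's x, y, z in m, then the turn, a rotation vector about the world's x, y, z in rad. In form: [[jaw, tx, ty, tz, wx, wy, wz], ...]. A call has 1 to 20 rows; each row is the pose to reach, as a shift and turn from the pose commanded when the call began; what a row does not reach only later rows make up. A row lasts 1/12 s, in which the tool goes at most 41.7 mm and 7.16 degrees, less where a joint would pass 70% of its speed; a pose out of reach is approached as far as the arm can. A call with a gripper value outside its range is refused whole. The fingers move at their own pace and stop on an object; FORCE is the grip in N (left out, the last holds). Time passes only in rows, so rows that repeat a pose let the fingers close. It gives the time, the measured TCP pose, the force and the opening at its end, in the units of the state.
- ctrl.read_state(): the state, without advancing time (a new reading comes with each control period).
- ctrl.snapshot(name): name is "scene" or "top" or "wrist"; returns a dict with "img" (384x512x3 uint8, red, green, blue), "K" (3x3 intrinsics, pixels), "dist_coeffs" ([k1, k2, p1, p2, k3] as OpenCV has them; the pictures are not rectified), "position" and "attitude" of the camera in the world; the wrist camera has in their place "tool_from_camera" (4x4, takes a point from camera to tool coordinates, whose origin is the TCP and whose axes are the tool frame's). Camera axes: x right, y up, looking along -z (the intrinsics and any distortion apply to the point x, -y, -z); pixel columns grow to the right and rows downward; lengths in m; the calibration is good to about 2 mm. A picture is of the moment at which its call begins: read the wrist's pose just before it. There is no depth.
- ctrl.job_done(): hands the job in, once; it reports no verdict.
The state is a dict: "time": time; "qpos": joint angles; "qd": joint speeds; "tau": joint torques, N m; "eef_pos": TCP position; "ee_rot": TCP orientation; "force": force on the tool from outside, world axes, zero at the start; "ft_torque": the same for the moment, N m; "gripper_width": finger opening in m.
Only numpy, scipy, OpenCV 4.12 (cv2) and the standard library are available. Lean on these libraries where they do the work, as an engineer would, in place of code of your own. Each camera call takes 0.05 s, during which the arm holds its last target. There are 200 camera calls.

## Task

Take the black pressure knob out of its wooden stand and put its keyed shaft into the steel hub on top of the heat press: turn it until the key slips into the keyway, then keep pushing against the spring until the knob sits flush on the hub. Finish while still holding the knob pressed fully home, because the spring lifts it again if let go; leave the ink jar, tape roll and brush where they are.

Things in the scene. Friction and masses are not known exactly. Their poses are not given: they have to be found in the camera images.
- knob: Loose black knob, 0.13-0.25 kg. Origin: centre of the underside of its round skirt (50 mm diameter, 8 mm thick); z up. Grip bar on it: 50 mm along x, 22 mm wide in y, 8 to 44 mm above the origin; grasp it across y. A red patch on top marks the -x end, above the key. At the start it stands upright in the stand (origin 60 mm above the table), turned up to 0.4 rad from the stand's x axis.
- shaft_tip (a point): Point of the knob: lower end of its steel shaft, on the axis, 40 mm below the knob's origin. Axes as the knob. Shaft diameter 18 mm; the last 4 mm taper to 12 mm; the last 14 mm are round and without key.
- key_foot (a point): Point of the knob: lower outer edge of its brass key, at x -16 mm, z -26 mm from the knob's origin. The key is 7 mm wide (along y), stands out from the shaft towards the knob's -x and runs from here up to the skirt.
- stand: Fixed wooden stand: foot of 84 mm diameter, 8 mm high, and a tube of 54 mm outer and 36 mm inner diameter, rim 60 mm above the table. Origin: centre of the underside; within 0.2 rad of the robot's axes. The knob's skirt sits on the rim with about 2 mm of sideways play; lift it straight up by at least 45 mm to clear it.
- press: Fixed small heat press, cream casing, dark platens. Origin: on the table under the hub's axis; its front faces its -x, turned up to 0.3 rad. Casing 175 x 175 mm around the hub, top at 130 mm; base 200 mm wide, x -90 to 200 mm. Behind the hub a column (x 135 to 195 mm, 140 mm high) and a lever with a black grip at x 235 mm, y -27 to 83 mm, 195 mm high.
- hub_mouth (a point): Fixed point of the press: centre of the top face of the steel hub, 180 mm above the table; axes as the press, z up. The hub is about 46 mm across, 50 mm tall. Bore 20.5 mm in diameter with one keyway, open at the top. The round end of the shaft enters at any angle to a depth of 14 mm; there the key lands on the hub's top unless it lies over the keyway.
- hub_front (a point): Fixed point of the press: on the hub's top, 18 mm from the axis towards the press's front (-x). The keyway (10 mm wide, out to 18 mm from the axis, red mark at its outer end) points here, but turned by an unknown 0 to 0.5 rad either way, reported in NO pose: see it, or feel for it by turning. The key drops in within about 0.12 rad. The hub turns only against 0.8 N m of friction.
- plunger (a joint): Brass spring plunger in the bore: m pressed down from rest. At rest its top is 20 mm below the hub's top, so the shaft touches it when the knob is 20 mm short of home (key already 6 mm in); with the skirt flush on the hub it reads 0.020. The spring pushes back with 2.4 N at first touch and 10.4 N at home.
- ink_jar: Bystander: orange jar with white lid, 60 mm diameter, 75 mm high, loose, origin at the centre of its underside. Its place and the stand's may be swapped.
- tape_roll: Bystander: amber ring of tape lying flat, 84 mm diameter, 24 mm high, loose, origin at the centre of its underside.
- brush: Bystander: hand brush lying on the table, loose.
Not all that is in view belongs to the job. Of the things that look like the knob, the larger one is meant. Several things look just like the stand: the one meant starts nearest to the robot's base.

How it is judged:
By the outcome, as a careful person would: the job done as asked, in the order asked, and still so for the second after the job is handed in, while the arm keeps its last pose, push and grip.
It also fails if it takes over 45 s, if anything falls off the work surface, if the arm or the gripper's body presses on something with over 40 N, if the wrist force passes 120 N, or if a joint passes its speed limit or range.

## Working session

There is one attempt and no reset: what is moved stays moved. The work goes in short steps, Python scripts to look and compute and a shell command to move; the robot and the scene stay as the last step left them, time stands still between calls to the robot, and variables do not carry over. Pictures are saved under pics/ and viewed, about 8 in all and at most 12, crops included, and the job is handed in when it is done.

```bash
mkdir -p pics; cat > h.py <<'E'
import numpy as np, cv2, json
from bench import ctrl
from scipy.spatial.transform import Rotation as R
def snap(name, tag):
    s=ctrl.read_state(); d=ctrl.snapshot(name)
    if 'tool_from_camera' in d:
        T=np.eye(4);T[:3,:3]=R.from_quat(s['ee_rot']).as_matrix();T[:3,3]=s['eef_pos']
        C=T@np.array(d['tool_from_camera'])
    else:
        C=np.eye(4);a=np.array(d['attitude'])
        C[:3,:3]=R.from_quat(a).as_matrix() if a.size==4 else a.reshape(3,3)
        C[:3,3]=d['position']
    np.savez(f'pics/{tag}.npz',C=C,K=d['K'],D=d['dist_coeffs'],img=d['img'])
    return C
def load(tag):
    return np.load(f'pics/{tag}.npz')
def save(tag,out,box=None,scale=1):
    im=load(tag)['img'][:,:,::-1]
    if box: u0,v0,u1,v1=box; im=im[v0:v1,u0:u1]
    im=cv2.resize(im,None,fx=scale,fy=scale,interpolation=cv2.INTER_CUBIC)
    cv2.imwrite(f'pics/{out}.png',im); return im
def at(tag,uv,z):
    d=load(tag);C=d['C']
    p=cv2.undistortPoints(np.array([[uv]],float),np.array(d['K'],float),np.array(d['D'],float))[0,0]
    r=C[:3,:3]@np.array([p[0],-p[1],-1]); return C[:3,3]+r*(z-C[2,3])/r[2]
def proj(tag,P):
    d=load(tag);C=d['C'];q=(np.atleast_2d(P)-C[:3,3])@C[:3,:3]; q=q*[1,-1,-1]
    return cv2.projectPoints(q,np.zeros(3),np.zeros(3),np.array(d['K'],float),np.array(d['D'],float))[0][:,0]
E
python3 - <<'E'
from h import *
s=ctrl.read_state();print(s,ctrl.nose_length)
a=snap('top','t0');b=snap('scene','s0');print(a,b)
save('t0','t0',scale=1.5);save('s0','s0',scale=1.5)
E
```

```text
{'time': 0.0, 'qpos': array([ 1.0745011 ,  0.59208842,  0.04830746,  1.60985758, -0.03332932,
        0.94268725, -0.03371598]), 'qd': array([-0.00068625, -0.00049743, -0.00071258, -0.00080455, -0.00012539,
       -0.00075051, -0.00098192]), 'tau': array([-5.75821059e-05, -5.48694134e+01,  1.54670097e+00, -1.98123425e+01,
        9.42056766e-03,  8.72100180e-03,  1.36575653e-05]), 'eef_pos': array([ 0.28384495, -0.66614515,  0.20225013]), 'ee_rot': array([ 0.39026652,  0.59060004, -0.38945844,  0.58924168]), 'force': array([-0.34789691,  0.18337425, -0.11708384]), 'ft_torque': array([-0.03862284, -0.03261218, -0.00569213]), 'gripper_width': 0.08591192720275775} 0.011
[[ 0.01098369  0.98801148 -0.15398921  0.31626401]
 [-0.99980436  0.01338463  0.01456355  0.03903413]
 [ 0.01645005  0.15379912  0.9879652   1.40607095]
 [ 0.          0.          0.          1.        ]] [[-0.74912731 -0.41446388  0.51674748  1.25375184]
 [ 0.66207899 -0.44321662  0.60432644  0.87270672]
 [-0.02144041  0.79484509  0.6064335   1.00715934]
 [ 0.          0.          0.          1.        ]]
```

View pics/t0.png

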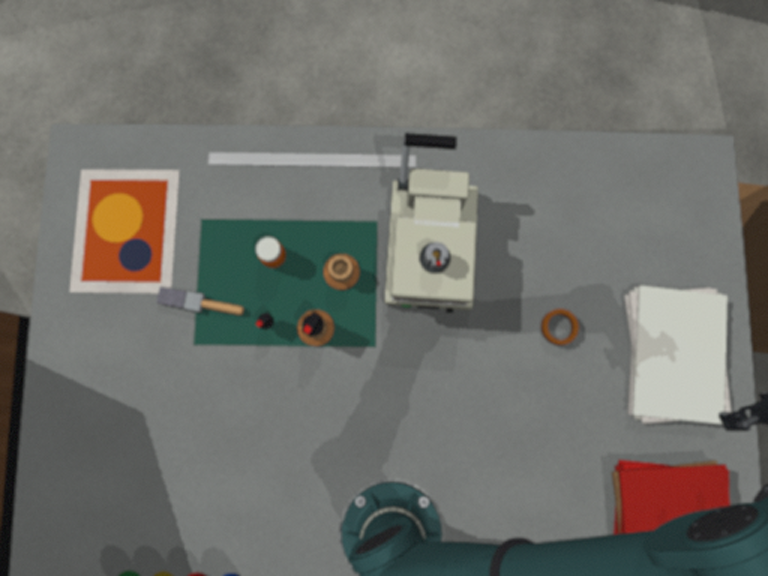

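View pics/s0.png

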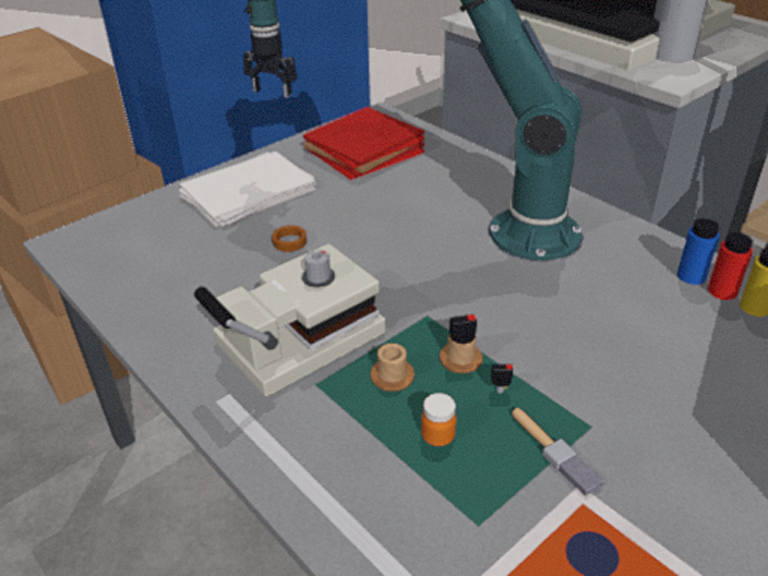

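The top view shows the knob in the near stand at about (312,323) in the 1.5x picture, the hub at (435,256), and an empty look-alike stand at (341,270). Next I'll enlarge both.

```bash
python3 - <<'E'
from h import *
a=save('t0','x',(185,190,245,240),6.6);b=save('t0','x',(265,145,325,195),6.6)
cv2.imwrite('pics/c0.png',np.hstack([a,b]))
for n,uv,z in [('knobtop',(208,215),.104),('red',(205.5,219),.104),('hub',(290,171),.18),('presscornerFL',(258,203),.0),('jar',(178,165),.075),('empty',(227,179),.06),('small',(176,214),.03)]: print(n,at('t0',uv,z).round(4))
E
```

```text
knobtop [0.4528 0.1746 0.104 ]
red [0.4398 0.1822 0.104 ]
hub [ 0.5842 -0.0816  0.18  ]
presscornerFL [0.5079 0.0126 0.    ]
jar [0.6223 0.2828 0.075 ]
empty [0.5798 0.1189 0.06  ]
small [0.4625 0.2909 0.03  ]
```

View pics/c0.png

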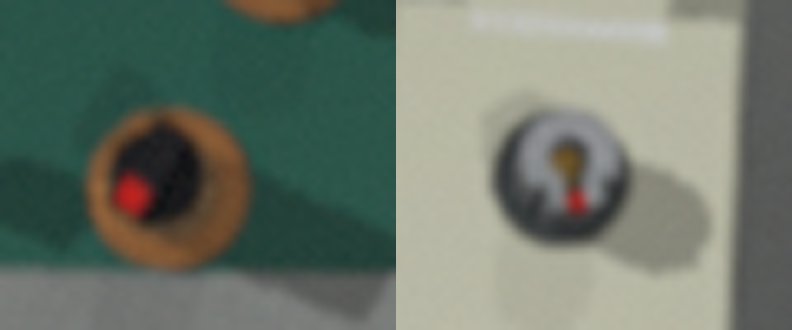

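```bash
python3 - <<'E'
from h import *
M=R.from_quat(ctrl.read_state()['ee_rot']).as_matrix();print(M.round(3)); print('jaw yaw',np.arctan2(M[1,2],M[0,2]))
print(np.array(ctrl.snapshot('wrist')['tool_from_camera']).round(3))
r=at('t0',(204.8,219.5),.104);e=at('t0',(209.2,208.9),.104);k=at('t0',(291.1,168.5),.18);m=at('t0',(292.4,175.6),.18)
print(r,e,'knob yaw',np.arctan2(*(e-r)[1::-1]),(r+e)/2)
print(k,m,'keyway dir',np.arctan2(*(m-k)[1::-1]))
E
python3 -m pendant '[[0.0854,0.02,0.03,0.03,0,0,0],[0.0854,0.05,0.06,0.06,0,0,0],[0.0854,0.08,0.1,0.1,0,0,0],[0.0854,0.11,0.13,0.12,0,0,0],[0.0854,0.13,0.165,0.12,0,0,0],[0.0854,0.15,0.2,0.12,0,0,0],[0.0854,0.17,0.235,0.12,0,0,0],[0.0854,0.19,0.27,0.12,0,0,0],[0.0854,0.2,0.305,0.12,0,0,0],[0.0854,0.21,0.34,0.12,0,0,0],[0.0854,0.22,0.38,0.12,0,0,0],[0.0854,0.23,0.42,0.12,0,0,0],[0.0854,0.23,0.46,0.12,0,0,0],[0.0854,0.23,0.5,0.12,0,0,0],[0.0854,0.23,0.54,0.12,0,0,0],[0.0854,0.23,0.58,0.12,0,0,0]]'
```

```text
[[-0.001  0.92   0.392]
 [ 0.002  0.392 -0.92 ]
 [-1.    -0.    -0.002]]
jaw yaw -1.1678946093693845
[[ 0.001  0.319 -0.948 -0.17 ]
 [ 0.001  0.948  0.319  0.082]
 [ 1.    -0.001  0.001 -0.001]
 [ 0.     0.     0.     1.   ]]
[0.4381468  0.18440181 0.104     ] [0.47250664 0.17128258 0.104     ] knob yaw -0.36473537324868177 [0.45532672 0.1778422  0.104     ]
[ 0.59208585 -0.08499179  0.18      ] [ 0.56980513 -0.08894098  0.18      ] keyway dir -2.9661673369350785
time: 1.48
eef_pos: [0.5137, -0.0981, 0.3233]
ee_rot: [0.39, 0.59, -0.39, 0.59]
force: [1.2, -0.2, -0.4]
gripper_width: 0.0851
```

```bash
python3 -c "
from h import *
snap('wrist','w1')"
python3 -m pendant '[[0.0854,0,0.03,0,0,0,-0.1],[0.0854,-0.01,0.07,0,0,0,-0.2],[0.0854,-0.02,0.11,0,0,0,-0.31],[0.0854,-0.03,0.15,0,0,0,-0.42],[0.0854,-0.04,0.185,-0.01,0,0,-0.53],[0.0854,-0.05,0.22,-0.03,0,0,-0.64],[0.0854,-0.06,0.25,-0.05,0,0,-0.73],[0.0854,-0.06,0.275,-0.07,0,0,-0.77],[0.0854,-0.06,0.275,-0.08,0,0,-0.77],[0.0854,-0.06,0.275,-0.08,0,0,-0.77]]'
python3 -c "
from h import *
snap('wrist','w2')
a=save('w1','x',None,.78);b=save('w2','x',None,.78);cv2.imwrite('pics/w12.png',np.hstack([a,b]))"
```

```text
time: 2.37
eef_pos: [0.4517, 0.1758, 0.2409]
ee_rot: [-0.58, -0.402, 0.584, -0.401]
force: [-0.0, -0.7, -0.5]
gripper_width: 0.0852
```

View pics/w12.png

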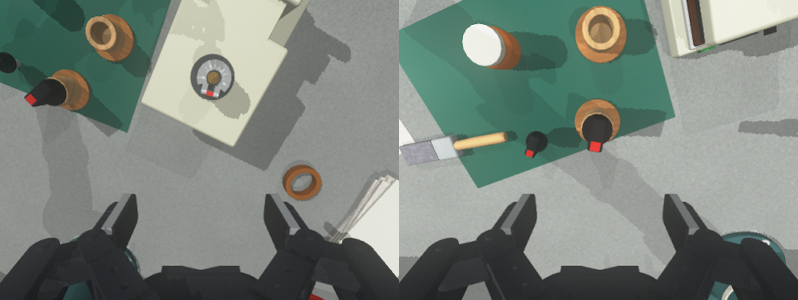

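The wrist pictures show the hub at (212,77) in the left one, with its red mark below centre. The knob is at (198,130) in the right one, its red patch towards the gripper. I'll enlarge both.

```bash
python3 -c "
from h import *
a=save('w1','x',(237,60,307,140),5.6);b=save('w2','x',(219,120,289,200),5.6);cv2.imwrite('pics/c1.png',np.hstack([a,b]))"
```

```text
(no output)
```

View pics/c1.png

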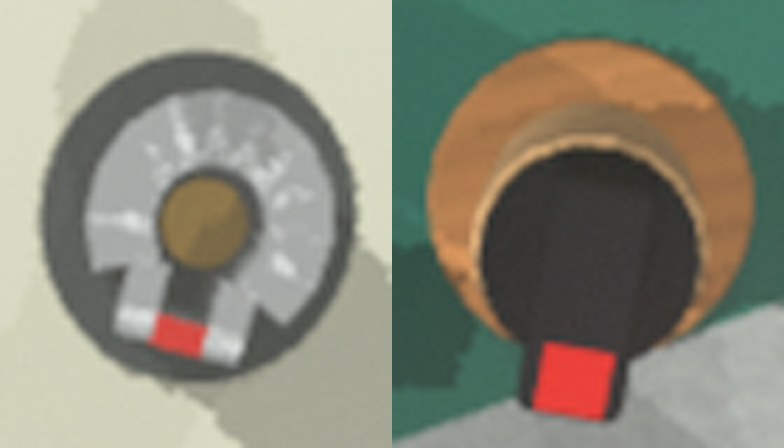

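```bash
python3 - <<'E'
from h import *
f=lambda t,x,y,z:at(t,((x)/5.6-.5+(237 if t=='w1' else 219-392/5.6),y/5.6-.5+(60 if t=='w1' else 120)),z)
k=f('w1',210,217,.18);m=f('w1',180,336,.18);d=m-k
print('hub',k,np.linalg.norm(d),'dir',np.arctan2(d[1],d[0]),'knob yaw',np.arctan2(-d[1],-d[0]))
h0=f('w1',83,217,.18);h1=f('w1',335,217,.18);print('hubwidth',np.linalg.norm(h1-h0),(h0+h1)/2)
i=f('w2',579,346,.104);o=f('w2',570,414,.104);u=(i-o)/np.linalg.norm(i-o)
s=f('w2',540,342,.104)-f('w2',618,350,.104)
print('yaw',np.arctan2(u[1],u[0]),np.arctan2(s[1],s[0])-np.pi/2,'bar c',o+u*.025,'skirt',f('w2',592,257,.068))
M=R.from_quat(ctrl.read_state()['ee_rot']).as_matrix();print(M.round(3),'jaw yaw',np.arctan2(M[1,2],M[0,2]),ctrl.read_state()['eef_pos'])
E
```

```text
hub [ 0.59416304 -0.08180767  0.18      ] 0.022181198678276788 dir -2.9798537155519926 knob yaw 0.16173893803780082
hubwidth 0.046987382737314204 [ 0.59408747 -0.08163402  0.18      ]
yaw -0.4930065737478705 -0.4682500399081413 bar c [0.45424997 0.17941984 0.104     ] skirt [0.45326619 0.17871066 0.068     ]
[[-0.003  0.934 -0.357]
 [-0.002 -0.357 -0.934]
 [-1.    -0.002  0.003]] jaw yaw -1.9360424366707234 [0.45312325 0.17431883 0.24220884]
```

```bash

python3 -m pendant '[[0.07,0.001,0.005,-0.02,0,0,-0.06],[0.06,0.001,0.005,-0.05,0,0,-0.11],[0.06,0.001,0.005,-0.08,0,0,-0.11],[0.06,0.001,0.005,-0.11,0,0,-0.11],[0.06,0.001,0.005,-0.135,0,0,-0.11],[0.06,0.001,0.005,-0.15,0,0,-0.11],[0.06,0.001,0.005,-0.157,0,0,-0.11],[0.06,0.001,0.005,-0.157,0,0,-0.11],[0.06,0.001,0.005,-0.157,0,0,-0.11]]' 80
python3 -c "
from h import *
s=ctrl.read_state();print(s['eef_pos'],s['force']);snap('wrist','w3');save('w3','w3',None,1.2)"
```

```text
time: 3.17
eef_pos: [0.4565, 0.1791, 0.0872]
ee_rot: [0.605, 0.367, -0.604, 0.367]
force: [-0.3, 0.9, 0.0]
gripper_width: 0.0603
[0.45650787 0.1791458  0.08721438] [-0.31513449  0.86507471  0.00385808]
```

View pics/w3.png

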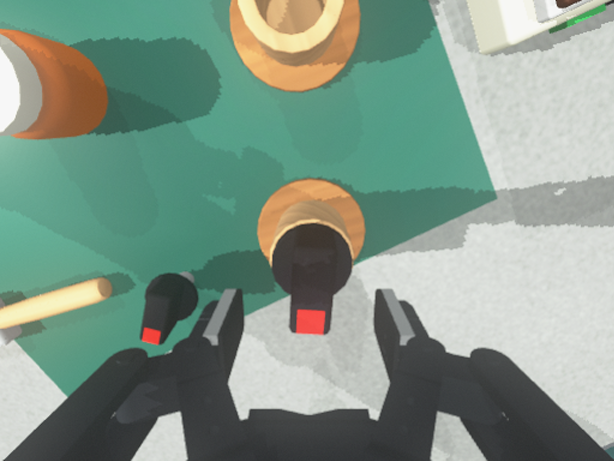

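The knob (red patch at (311,321)) sits centred between the pads and aligned. I'll close the gripper.

```bash

python3 -m pendant '[[0.03,0,0,-0.001,0,0,0],[0.01,0,0,-0.001,0,0,0],[0.01,0,0,-0.001,0,0,0],[0.01,0,0,-0.001,0,0,0],[0.01,0,0,-0.001,0,0,0],[0.01,0,0,-0.001,0,0,0],[0.01,0,0,-0.001,0,0,0]]' 80
python3 -m pendant '[[0.01,0,0,0.004,0,0,0],[0.01,0,0,0.015,0,0,0],[0.01,0,0,0.03,0,0,0],[0.01,0,0,0.05,0,0,0],[0.01,0,0,0.08,0,0,0],[0.01,0,0,0.11,0,0,0],[0.01,0,0,0.14,0,0,0],[0.01,0,0,0.16,0,0,0],[0.01,0,0,0.18,0,0,0],[0.01,0,0,0.18,0,0,0],[0.01,0,0,0.18,0,0,0]]'
python3 -c "
from h import *
s=ctrl.read_state();print(s['eef_pos'],s['force'])
M=R.from_quat(s['ee_rot']).as_matrix();print(M.round(4),'jaw yaw',np.arctan2(M[1,2],M[0,2]))
snap('wrist','w4');snap('scene','s4');a=save('w4','x',None,1.17);b=save('s4','x',(230,130,380,270),3.2)
cv2.imwrite('pics/c4.png',cv2.resize(np.hstack([a[:448],b]),None,fx=.74,fy=.74))"
```

```text
time: 3.8
eef_pos: [0.4552, 0.1799, 0.0855]
ee_rot: [0.604, 0.368, -0.604, 0.368]
force: [0.6, -0.2, 0.4]
gripper_width: 0.01
time: 4.72
eef_pos: [0.4557, 0.1801, 0.2666]
ee_rot: [0.605, 0.367, -0.603, 0.368]
force: [0.4, 0.6, 0.1]
gripper_width: 0.0102
[0.45569667 0.18014201 0.26656939] [0.39507759 0.57769069 0.12117009]
[[ 0.0026  0.8883 -0.4593]
 [ 0.001  -0.4593 -0.8883]
 [-1.      0.0018 -0.0021]] jaw yaw -2.0480319658359916
```

View pics/c4.png

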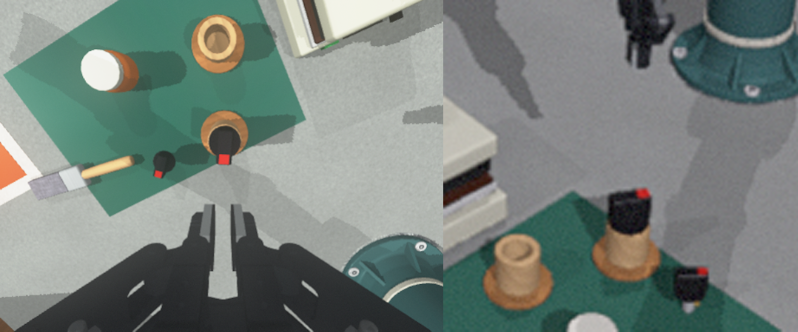

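```bash
python3 - <<'E'
from h import *
for t in ['w3','w4']:
    d=load(t); C=d['C'];print(t,C.round(3))
print('red from w3',at('w3',(311/1.2,321/1.2),.104),'skirt',at('w3',(312/1.2,258/1.2),.068))
print('red from w4',at('w4',(224/.74/1.17,159/.74/1.17),.104))
print('TCP in w3',proj('w3',[.4565,.1791,.0872])*1.2,'tip',proj('w3',[.4565,.1791,.0762])*1.2, 'jaws w3 tips', proj('w3',np.array([.4565,.1791,.0802])+np.outer([.03,-.03],[-.459,-.888,0]))*1.2)
print('tcp in w4',proj('w4',[.4557,.1801,.2666])*1.17*.74)
print('tcp in s4',(proj('s4',[.4557,.1801,.2666])-[230,130])*3.2*.74+[443,0])
print('knob in s4',(proj('s4',[.4557,.1801,.104])-[230,130])*3.2*.74+[443,0])
E
```

```text
w3 [[-0.46   0.842  0.282  0.528]
 [-0.888 -0.436 -0.149  0.142]
 [-0.002 -0.319  0.948  0.257]
 [ 0.     0.     0.     1.   ]]
w4 [[-0.459  0.843  0.282  0.527]
 [-0.889 -0.434 -0.149  0.143]
 [-0.004 -0.319  0.948  0.437]
 [ 0.     0.     0.     1.   ]]
red from w3 [0.43846709 0.18704446 0.104     ] skirt [0.45602501 0.17711589 0.068     ]
red from w4 [0.43821763 0.18756085 0.104     ]
TCP in w3 [[308.65715507 272.58027612]] tip [[308.6850779  264.34590267]] jaws w3 tips [[361.55040987 267.22961275]
 [255.84237737 267.24963518]]
tcp in w4 [[222.68666917 196.6819504 ]]
tcp in s4 [[634.67945008  85.61729949]]
knob in s4 [[627.59361938 196.91204035]]
```

```bash
python3 - <<'E'
from h import *
for z in [.26,.27,.28,.29,.30,.31]:
    P=np.array([.4557,.1801,z]);j=np.array([-.459,-.888,0])
    print(z,'w4',(proj('w4',P+np.outer([.005,-.005],j))*1.17*.74).round(0).tolist(),'s4',((proj('s4',P)-[230,130])*3.2*.74+[443,0]).round(0).tolist())
for z in [.08,.09,.1,.11,.12]:
    P=np.array([.4565,.1791,z]);print(z,'w3',(proj('w3',P+np.outer([.03,-.03],j))*1.2).round(0).tolist())
a=save('w4','x',(220,210,300,290),4.9);b=save('s4','x',(280,110,360,190),4.9)
cv2.imwrite('pics/c5.png',np.hstack([a,b]))
E
```

```text
0.26 w4 [[229.0, 193.0], [216.0, 193.0]] s4 [[634.0, 90.0]]
0.27 w4 [[229.0, 199.0], [216.0, 199.0]] s4 [[635.0, 83.0]]
0.28 w4 [[230.0, 205.0], [216.0, 205.0]] s4 [[635.0, 76.0]]
0.29 w4 [[230.0, 212.0], [215.0, 212.0]] s4 [[636.0, 68.0]]
0.3 w4 [[230.0, 220.0], [215.0, 220.0]] s4 [[636.0, 61.0]]
0.31 w4 [[231.0, 228.0], [214.0, 228.0]] s4 [[637.0, 53.0]]
0.08 w3 [[361.0, 267.0], [256.0, 267.0]]
0.09 w3 [[364.0, 275.0], [253.0, 275.0]]
0.1 w3 [[367.0, 283.0], [250.0, 283.0]]
0.11 w3 [[370.0, 293.0], [247.0, 293.0]]
0.12 w3 [[374.0, 304.0], [243.0, 304.0]]
```

View pics/c5.png

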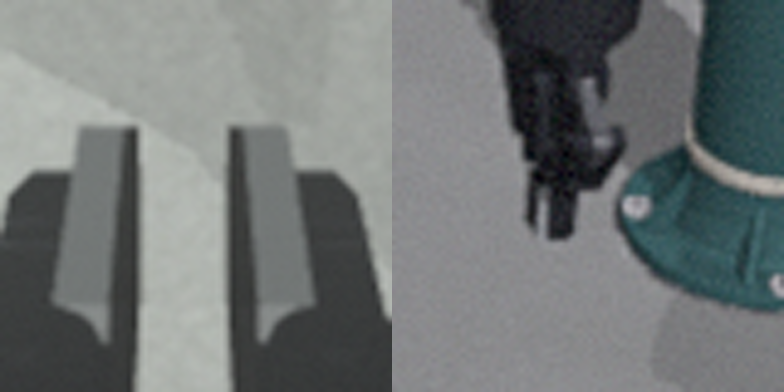

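The grip closed on nothing. The pads' front edge in the wrist view and the tips in the scene view both put the real fingertips about 26 mm behind the reported TCP, not 11 mm ahead as stated, so they shut just above the knob. I'll regrasp about 40 mm lower, checking force on the way down.

```bash

python3 -m pendant '[[0.06,-0.001,-0.001,0,0,0,0],[0.06,-0.001,-0.001,-0.03,0,0,0],[0.06,-0.001,-0.001,-0.06,0,0,0],[0.06,-0.001,-0.001,-0.1,0,0,0],[0.06,-0.001,-0.001,-0.14,0,0,0],[0.06,-0.001,-0.001,-0.17,0,0,0],[0.06,-0.001,-0.001,-0.185,0,0,0],[0.06,-0.001,-0.001,-0.195,0,0,0],[0.06,-0.001,-0.001,-0.2,0,0,0],[0.06,-0.001,-0.001,-0.2,0,0,0]]' 80
python3 -m pendant '[[0.06,0,0,-0.005,0,0,0],[0.06,0,0,-0.01,0,0,0],[0.06,0,0,-0.015,0,0,0],[0.06,0,0,-0.018,0,0,0],[0.06,0,0,-0.018,0,0,0]]'
python3 -c "
from h import *
snap('wrist','w5');save('w5','w5',None,1.2)"
```

```text
time: 5.65
eef_pos: [0.4536, 0.1787, 0.0644]
ee_rot: [-0.603, -0.368, 0.605, -0.368]
force: [-0.7, -0.3, -0.2]
gripper_width: 0.0599
time: 6.07
eef_pos: [0.454, 0.1788, 0.0471]
ee_rot: [-0.604, -0.368, 0.604, -0.368]
force: [-1.1, 0.3, 0.2]
gripper_width: 0.0601
```

View pics/w5.png

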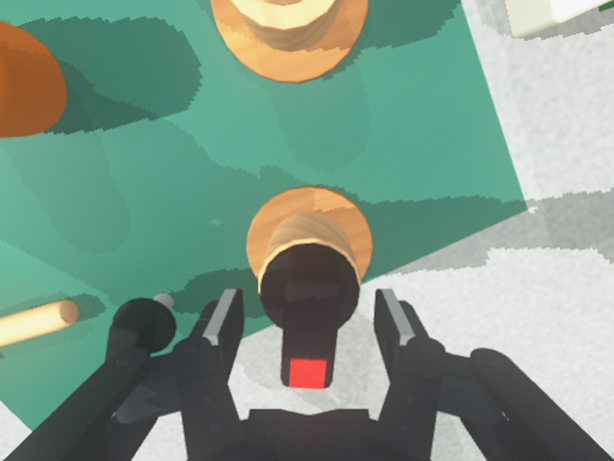

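The bar is now properly between the pads (tips at row 290, bar top from 295 to 388). I'll close and lift.

```bash

python3 -m pendant '[[0.03,0,0,0,0,0,0],[0.01,0,0,0,0,0,0],[0.01,0,0,0,0,0,0],[0.01,0,0,0,0,0,0],[0.01,0,0,0,0,0,0],[0.01,0,0,0,0,0,0],[0.01,0,0,0,0,0,0]]' 80
python3 -m pendant '[[0.01,0,0,0.003,0,0,0],[0.01,0,0,0.01,0,0,0],[0.01,0,0,0.02,0,0,0],[0.01,0,0,0.03,0,0,0],[0.01,0,0,0.05,0,0,0],[0.01,0,0,0.08,0,0,0],[0.01,0,0,0.11,0,0,0],[0.01,0,0,0.15,0,0,0],[0.01,0,0,0.19,0,0,0],[0.01,0,0,0.21,0,0,0],[0.01,0,0,0.21,0,0,0],[0.01,0,0,0.21,0,0,0]]'
python3 -c "
from h import *
s=ctrl.read_state();M=R.from_quat(s['ee_rot']).as_matrix();print(M.round(4),'jaw yaw',np.arctan2(M[1,2],M[0,2]))
snap('wrist','w6');snap('scene','s6');a=save('w6','x',(210,180,310,280),4);b=save('s6','x',(260,70,360,170),4)
cv2.imwrite('pics/c6.png',np.hstack([a,b]))"
```

```text
time: 6.7
eef_pos: [0.4544, 0.1789, 0.0479]
ee_rot: [0.604, 0.368, -0.604, 0.368]
force: [-1.2, -0.2, 6.0]
gripper_width: 0.021
time: 7.7
eef_pos: [0.4545, 0.179, 0.2591]
ee_rot: [0.605, 0.367, -0.603, 0.368]
force: [-0.8, 0.2, -2.6]
gripper_width: 0.0207
[[ 0.0033  0.8882 -0.4594]
 [ 0.0012 -0.4594 -0.8882]
 [-1.      0.0024 -0.0026]] jaw yaw -2.0480713333687586
```

View pics/c6.png

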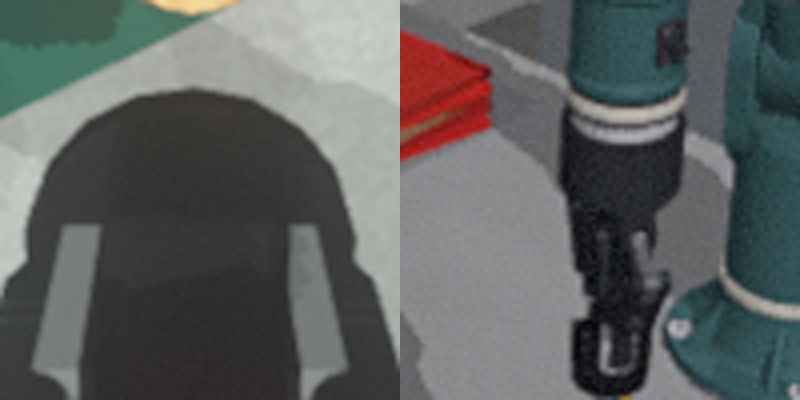

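```bash
python3 - <<'E'
from h import *
s=ctrl.read_state();T=np.array(s['eef_pos']);M=R.from_quat(s['ee_rot']).as_matrix()
for dz in [.008,.012,.016,.02]:
    f=lambda x,y:M.T@(at('w6',(x/4-.5+210,y/4-.5+180),T[2]+dz)-T)
    p=f(190,88);l=f(25,235);r=f(355,235)
    print(dz,'front',p.round(4),'L',l.round(4),'R',r.round(4), 'width',np.linalg.norm(l-r).round(4))
print(T)
E
```

```text
0.008 front [-0.008   0.0211 -0.0017] L [-0.0081 -0.0043 -0.0283] R [-0.0079 -0.0041  0.0249] width 0.0533
0.012 front [-0.012   0.0226 -0.0017] L [-0.0121 -0.0022 -0.0277] R [-0.0119 -0.002   0.0243] width 0.052
0.016 front [-0.016   0.024  -0.0016] L [-0.0161 -0.0001 -0.027 ] R [-0.0159  0.      0.0237] width 0.0507
0.02 front [-0.02    0.0255 -0.0016] L [-0.0201  0.002  -0.0263] R [-0.02    0.0021  0.0231] width 0.0494
[0.4527103  0.17807684 0.25640946]
```

The knob is held (opening 0.021 m, skirt visible below the pads, brass key seen underneath), with its origin about 12 mm above the reported TCP height. I'll carry it over the hub and turn it to the keyway angle.

```bash

python3 -m pendant '[[0.01,0.01,-0.015,0.005,0,0,0.05],[0.01,0.02,-0.04,0.01,0,0,0.11],[0.01,0.035,-0.07,0.01,0,0,0.18],[0.01,0.05,-0.1,0.01,0,0,0.26],[0.01,0.07,-0.13,0.01,0,0,0.34],[0.01,0.09,-0.16,0.01,0,0,0.42],[0.01,0.105,-0.19,0.01,0,0,0.5],[0.01,0.12,-0.22,0.01,0,0,0.57],[0.01,0.13,-0.245,0.005,0,0,0.62],[0.01,0.141,-0.262,0,0,0,0.639],[0.01,0.141,-0.262,-0.02,0,0,0.639],[0.01,0.141,-0.262,-0.03,0,0,0.639],[0.01,0.141,-0.262,-0.035,0,0,0.639],[0.01,0.141,-0.262,-0.035,0,0,0.639]]'
python3 -c "
from h import *
s=ctrl.read_state();M=R.from_quat(s['ee_rot']).as_matrix();print('jaw yaw',np.arctan2(M[1,2],M[0,2]),M[:,0].round(3),s['eef_pos'],s['force'])
snap('wrist','w7');snap('scene','s7');a=save('w7','x',(180,110,330,260),2.66);b=save('s7','x',(160,110,260,210),3.99)
cv2.imwrite('pics/c7.png',np.hstack([a,b]))
"
```

```text
time: 8.97
eef_pos: [0.5926, -0.0817, 0.2195]
ee_rot: [0.456, 0.541, -0.459, 0.537]
force: [-0.2, 0.3, -1.2]
gripper_width: 0.0206
jaw yaw -1.407122021333605 [-0.007  0.001 -1.   ] [ 0.59261179 -0.08167182  0.21946138] [-0.20958226  0.27825499 -1.21670285]
```

View pics/c7.png

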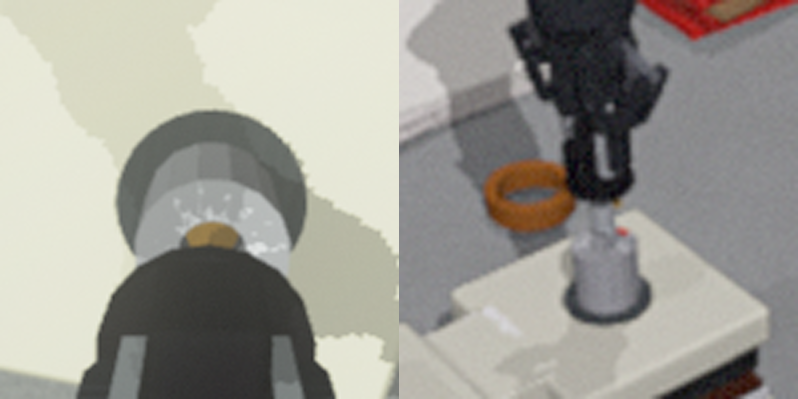

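```bash
python3 - <<'E'
from h import *
T=np.array([0.59261179,-0.08167182,0.21946138]);a=-1.407
M=load('w7')['C'];y=np.array([np.cos(a+np.pi/2),np.sin(a+np.pi/2),0]);z=np.array([np.cos(a),np.sin(a),0])
g=lambda x,v,h:at('w7',(x/2.66-.5+180,v/2.66-.5+110),h)
for n,p,o in [('hub far',g(212,180,.18),.023),('bore far',g(212,222,.18),.01025),('skirt',g(207,247,T[2]+.02),.025),('skirt bot',g(207,247,T[2]+.012),.025)]:
    c=p-y*o; print(n,c.round(4),'tool y,z',(c-T)@y,(c-T)@z)
print('hub LR',[(g(x,250,.18)-T)@z for x in (135,290)],'skirt LR',[(g(x,345,T[2]+.02)-T)@z for x in (97,318)])
E
```

```text
hub far [ 0.593  -0.0824  0.18  ] tool y,z 0.00031597275607367603 0.0007501108639647003
bore far [ 0.5931 -0.0824  0.18  ] tool y,z 0.00034010654501319133 0.0007896473836143535
skirt [ 0.593  -0.0811  0.2395] tool y,z 0.0004685444646601694 -0.0005291417564737456
skirt bot [ 0.59   -0.0816  0.2315] tool y,z -0.0025841593933167133 -0.0005471178839596992
hub LR [np.float64(-0.021963286613547142), np.float64(0.023873390833730464)] skirt LR [np.float64(-0.024860128272360893), np.float64(0.02403708474905819)]
```

The wrist view shows the bore's far edge at (212,222) just ahead of the skirt's edge at (207,247). Knob and bore axes agree to about 1.3 mm, sideways only. I'll descend with force checks.

```bash

python3 -m pendant '[[0.01,0,-0.0012,-0.005,0,0,0],[0.01,0,-0.0012,-0.01,0,0,0],[0.01,0,-0.0012,-0.015,0,0,0],[0.01,0,-0.0012,-0.02,0,0,0],[0.01,0,-0.0012,-0.02,0,0,0]]' 100
python3 -m pendant '[[0.01,0,0,-0.003,0,0,0],[0.01,0,0,-0.006,0,0,0],[0.01,0,0,-0.009,0,0,0],[0.01,0,0,-0.012,0,0,0],[0.01,0,0,-0.012,0,0,0]]'
```

```text
time: 9.48
eef_pos: [0.5942, -0.0842, 0.2013]
ee_rot: [0.457, 0.539, -0.458, 0.538]
force: [-0.2, 0.5, -2.1]
gripper_width: 0.0203
time: 9.9
eef_pos: [0.5947, -0.0843, 0.1897]
ee_rot: [0.458, 0.539, -0.458, 0.538]
force: [0.5, -0.1, -2.4]
gripper_width: 0.0205
```

No key contact at 14 mm depth, so the key seems to be in the keyway. I'll keep going down.

```bash

python3 -m pendant '[[0.01,0,0,-0.003,0,0,0],[0.01,0,0,-0.006,0,0,0],[0.01,0,0,-0.009,0,0,0],[0.01,0,0,-0.012,0,0,0],[0.01,0,0,-0.012,0,0,0]]'
python3 -m pendant '[[0.01,0,0,-0.002,0,0,0],[0.01,0,0,-0.004,0,0,0],[0.01,0,0,-0.006,0,0,0],[0.01,0,0,-0.006,0,0,0]]'
```

```text
time: 10.32
eef_pos: [0.5955, -0.0843, 0.1785]
ee_rot: [0.458, 0.539, -0.458, 0.539]
force: [-0.8, -0.3, 3.8]
gripper_width: 0.0207
time: 10.65
eef_pos: [0.5956, -0.0843, 0.1729]
ee_rot: [0.458, 0.539, -0.458, 0.539]
force: [-1.5, -0.1, 6.1]
gripper_width: 0.0206
```

Spring forces fit home at TCP z of about 0.168. I'll push on until it bottoms out.

```bash

python3 -m pendant '[[0.01,0,0,-0.002,0,0,0],[0.01,0,0,-0.004,0,0,0],[0.01,0,0,-0.005,0,0,0],[0.01,0,0,-0.005,0,0,0]]' 120
python3 -m pendant '[[0.01,0,0,-0.001,0,0,0],[0.01,0,0,-0.002,0,0,0],[0.01,0,0,-0.002,0,0,0]]'
```

```text
time: 10.98
eef_pos: [0.5956, -0.0843, 0.1683]
ee_rot: [0.458, 0.538, -0.458, 0.539]
force: [-1.7, 1.7, 8.6]
gripper_width: 0.0201
time: 11.23
eef_pos: [0.5957, -0.0843, 0.168]
ee_rot: [0.458, 0.538, -0.458, 0.539]
force: [-4.9, 0.3, 16.2]
gripper_width: 0.0207
```

The force jumped to 16 N with z stopped at 0.168, so it has bottomed. I'll add a small margin, settle, and check by picture.

```bash

python3 -m pendant '[[0.01,0,0,-0.001,0,0,0],[0.01,0,0,-0.001,0,0,0],[0.01,0,0,-0.001,0,0,0],[0.01,0,0,-0.001,0,0,0],[0.01,0,0,-0.001,0,0,0],[0.01,0,0,-0.001,0,0,0]]'
python3 -c "
from h import *
snap('wrist','w8');snap('scene','s8');a=save('w8','x',(180,110,330,260),2.66);b=save('s8','x',(160,110,260,210),3.99)
cv2.imwrite('pics/c8.png',np.hstack([a,b]));s=ctrl.read_state();print(s['eef_pos'],s['force'],s['ft_torque'])"
```

```text
time: 11.73
eef_pos: [0.5957, -0.0843, 0.168]
ee_rot: [0.458, 0.538, -0.458, 0.539]
force: [-6.3, 0.5, 22.4]
gripper_width: 0.0197
[ 0.59569434 -0.08430374  0.16797397] [-6.74321143  0.68842226 21.88938684] [0.17346266 1.5332294  0.0590118 ]
```

View pics/c8.png

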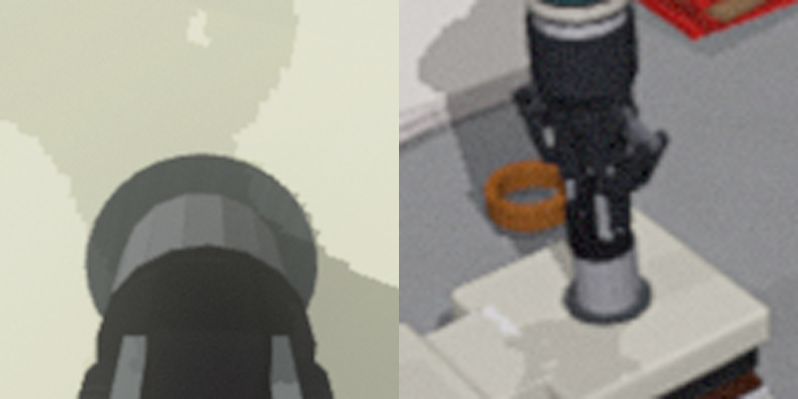

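The skirt sits flush on the hub in the scene view. A 6.7 N side force in x remains, so I'll ease that by 1 mm and hand in while pressing.

```bash

python3 -m pendant '[[0.01,-0.001,0,0,0,0,0],[0.01,-0.001,0,0,0,0,0],[0.01,-0.001,0,0,0,0,0],[0.01,-0.001,0,0,0,0,0]]' && python3 -c "
from h import *
s=ctrl.read_state();print(s['eef_pos'],s['force'],s['ft_torque'])
if s['force'][2]>14 and s['eef_pos'][2]<.1688: print(ctrl.job_done())"
```

```text
time: 12.17
eef_pos: [0.5958, -0.0843, 0.168]
ee_rot: [0.459, 0.538, -0.457, 0.54]
force: [-4.3, -0.3, 20.3]
gripper_width: 0.0203
[ 0.59575147 -0.08427854  0.16799136] [-4.26018346 -0.33151646 20.34949441] [0.15310461 1.21995083 0.03708705]
the job is handed in; nothing more can be done
None
```

The knob is in the hub with its key in the keyway, and I handed the job in at 12.2 s while still holding it pressed fully home.

- **Missed grasp:** The first grasp closed on air above the knob. The pictures put the real fingertips about 26 mm behind the reported TCP, not 11 mm ahead as `ctrl.nose_length` says. I regrasped about 40 mm lower. As the pads closed that time, the reading reached 6 N, probably from the tips touching the skirt. The lift then came out cleanly.
- **Insertion:** I read the keyway angle from the wrist picture and turned the knob to it before lowering. The key went in without landing on the hub's top, so no searching by turning was needed.
- **Final checks:** The spring force rose along the expected line. The tool then stopped at z 0.168 m, the height calculated for home, and the force jumped, which means it had bottomed. At hand-in it was pushing down with about 20 N at 0.020 m opening (grip set to 120 N). The last scene picture shows the skirt flush on the hub.
- **Left over:** A sideways force of about 4 N remained after I eased it by 1 mm. I had no direct reading of the plunger. I did not touch the ink jar, tape roll or brush on purpose, and no contact force suggested I did. I took no closing picture of the jar and brush.

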